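# Fetch the gypsum from behind the tin and tip it on end

## Task

Lift the specimen tin out of the cabinet's pulled-out tray and stand it on the bench, then fetch the white gypsum block from behind it, lay it flat on the upper deck of the wooden viewing stand and let go. Then tip it over the step, so that it ends up standing on its end on the lower ledge, between step and fence. Last, put the tin back squarely on its paper mark in the tray; keep the tin upright all along and leave the other things on the bench where they are.

Things in the scene. Friction and masses are not known exactly. Their poses are not given: they have to be found in the camera images.
- tin_center (a point): centre (half-way up) of the closed metal specimen tin, a plain box 80 mm (its x) x 62 mm (its y) x 65 mm tall, 0.3 to 0.5 kg. It stands in the tray right in front of the gypsum block, with only 2 to 13 mm between them, and can be gripped across its 62 mm. The bench between tray and stand, about 0.5 m ahead of the robot, is free for it.
- tin_home (a point): the tin's place: middle of a paper mark (84 x 66 mm) on the floor of the cabinet's pulled-out tray, 6 mm above the bench. x points towards the cabinet, y to the left across the tray. In this frame the tray's inside runs x -55 to +164 mm, y -85 to +85 mm; walls 4 mm thick, rising 16 mm above its floor. The tin at home has its x along this x.
- cabinet: fixed white plastic tray cabinet, 110 mm tall, 260 mm wide, a grey sliding panel over half its front, its bottom tray pulled out towards the robot and fixed. Origin on the bench under the tray, 50 mm beyond the tin's mark; x to the cabinet, whose front stands at x = +114 mm.
- gypsum_center (a point): centre of the chalky white gypsum block, a box 56 mm (its x) x 96 mm (its y) x 48 mm (its z), 0.45 to 0.75 kg. At the start it lies flat in the tray behind the tin, long side across the tray (its y along the tray's y within 0.05 rad). Grip it across its 56 mm; the front finger only has room once the tin is gone.
- stand: fixed wooden viewing stand of two levels, 110 mm wide (x), 206 mm long (y); origin on the bench, z up. Upper deck: y -90 to +30 mm, top 60 mm above the bench. At y = +30 mm a step drops 48 mm to the lower ledge: y +30 to +106 mm, top 12 mm above the bench. Deck and ledge are lined with grippy black rubber. A fence (y +106 to +116 mm, 40 mm above the bench) closes the ledge. No walls along x.
- step (a point): middle of the stand's step edge (top edge), axes as the stand. A block pushed lengthwise to +y tips when its middle passes the edge; its leading end comes down on the ledge and it may stay leaning back on the edge until its raised rear end is pushed on, up to about 35 mm past the edge; the fence keeps it from going over. Pushing takes 3 to 10 N.
- pyrite: brassy pyrite cube, 50 mm, with small crystals on top; a bystander, origin under its middle
- lens: hand lens lying flat, 160 mm long, 22 mm thick, walnut handle; a bystander, origin under the centre of its rim
- notebook: card-covered notebook, 100 x 140 x 14 mm, lying flat; a bystander, origin under its middle
- brush: brush, lying flat; a bystander, origin under its middle
- jar: glass jar, 56 mm wide, 80 mm tall; a bystander, origin under its middle
- basalt: grey rough lump of rock, 85 x 60 x 60 mm; a bystander, origin under its middle
- carton: small closed card box, 70 x 70 x 45 mm; a bystander, origin under its middle
Mind the look-alikes: they are no part of the job. Leave any pink look-alike of the part that bears tin_center alone. Of the things shaped like the stand, the wooden one is meant.

How it is judged:
By the outcome, as a careful person would: the job done as asked, in the order asked, and still so for the second after the job is handed in, with the robot touching nothing.
It also fails if it takes over 72 s, if anything falls off the work surface, if the arm or the gripper's body presses on something with over 40 N, if the wrist force passes 120 N, or if a joint passes its speed limit or range.

## Robot

A 7-joint arm with a two-finger parallel gripper is mounted at the origin on the work surface. World frame = base frame: x ahead of the robot, y to its left, z up, the work surface at z = 0. Lengths are in m, angles in rad, forces in N, time in s.
With the tool pointing down it reaches from about 0.425 to 1.025 m from the base axis. Payload 3.6 kg.
Tool frame: the origin (TCP) lies midway between the tips of the shut fingers; the grasp point (between the pads) lies 19 mm behind it (bot.grip_depth is the distance from the TCP to the grasp point, in m); z points along the fingers, x is the direction in which the jaws open and shut, and the axes are right-handed (so a half turn about z gives the same grasp; the last joint's range is limited). The gripper opens to 85 mm and grips with 20 to 120 N. Pads are 22 mm wide; open, the fingers measure 114 mm over their backs; the gripper's body (76 mm by 85 mm) begins 54 mm behind the grasp point. The pads swing forward as they close: fully open they stand 13 mm farther back than shut.
Start: joints at [-1.2, 0.591, 0.048, 1.609, -0.033, 0.943, -0.034], TCP at [0.324, 0.648, 0.231] pointing down, gripper open.
Joint ranges: [-2.69, 2.69], [-0.47, 2.24], [-1.27, 1.36], [0.19, 2.51], [-1.53, 4.68], [0.08, 2.07], [-3.09, 3.09]. Speed limits (rad/s): [2.57, 2.57, 3.14, 3.14, 3.14, 3.14, 3.14].

## Interface

Orientations are given as a 3x3 rotation matrix whose columns are the frame's x, y, z axes.
In Python, from workcell import bot gives the robot as it stands.
- The arm moves only by the tool move_arm, never from a script. Its argument "increments" is a list of rows, each a list of 2 entries, a list of its own where there are three numbers: the shift along the tool's x, y, z in units of 40 mm (1.0 is 40 mm), then the turn about the tool's z in degrees. A call has 1 to 10 rows; each row is the pose to reach, as a shift and turn from the pose commanded when the call began, along the tool's axes at that moment; what a row does not reach only later rows make up. A row lasts 1/8 s, in which the tool goes at most 62.5 mm and 10.7 degrees, less where a joint would pass 70% of its speed; a pose out of reach is approached as far as the arm can. A call with a gripper value outside its range is refused whole. "gripper" is the finger opening in mm, from 0 to 85.4, set as the call begins (left out, the last holds). The fingers move at their own pace and stop on an object; "newtons" is the grip in N (left out, the last holds). Time passes only in rows, so rows that repeat a pose let the fingers close. It gives the time, the measured TCP pose, the force and the opening at its end, in the units of the state.
- bot.get_obs(): the state, without advancing time (a new reading comes with each control period).
- bot.get_image(name): name is "scene" or "top" or "wrist"; returns the picture (420x560x3 uint8, blue, green, red); there is no depth.
- bot.calibration(name): a dict with "K" (3x3 intrinsics, pixels), "extrinsics" (4x4, takes a point from camera to world coordinates); the wrist camera has in their place "hand_eye" (4x4, takes a point from camera to tool coordinates, whose origin is the TCP and whose axes are the tool frame's). Camera axes: x right, y up, looking along -z (the intrinsics and any distortion apply to the point x, -y, -z); pixel columns grow to the right and rows downward; lengths in m; the calibration is good to about 2 mm. A picture is of the moment at which its call begins: read the wrist's pose just before it. calibration takes no time and is no camera call.
- bot.close_job(): hands the job in, once; it reports no verdict.
The state is a dict: "time_s": time; "joints": joint angles; "dq": joint speeds; "joint_efforts": joint torques, N m; "position": TCP position; "tool_rot": TCP orientation; "force": force on the tool from outside, world axes, zero at the start; "moment": the same for the moment, N m; "finger_gap": finger opening in m.
Only numpy, scipy, OpenCV 4.12 (cv2) and the standard library are available. Lean on these libraries where they do the work, as an engineer would, in place of code of your own. Each camera call takes 0.05 s, during which the arm holds its last target.

## Working session

There is one attempt and no reset: what is moved stays moved. The work goes in short steps, Python scripts to look and compute and a tool call to move; the robot and the scene stay as the last step left them, time stands still between calls to the robot, and variables do not carry over. Pictures are saved under pics/ and viewed, and the job is handed in when it is done.

Besides the shell and the picture viewer there is one more tool, called after "Emit:" as a command line: name --argument value ..., lists and objects as JSON in quotes. move_arm: Moves the arm, as the interface text tells. Its arguments: {"type":"object","properties":{"increments":{"type":"array"},"gripper":{"type":"number"},"newtons":{"type":"number"}},"required":["increments"]}

```bash
ls; mkdir -p pics
python3 - <<'E'
from workcell import bot
import cv2,numpy as np
np.set_printoptions(precision=4,suppress=True)
o=bot.get_obs();print(o['time_s'],o['position'],o['tool_rot'],o['finger_gap'],o['force'])
for n in ['scene','top','wrist']:
    cv2.imwrite(f'pics/{n}0.png',bot.get_image(n)); print(n,bot.calibration(n))
E
```

```text
pics
0.0 [0.3239 0.6477 0.2301] [[ 0.4473  0.8944 -0.0009]
 [ 0.8944 -0.4473 -0.0021]
 [-0.0023  0.0001 -1.    ]] 0.08554873415353882 [ 0.9226 -0.2503  0.3608]
scene {'K': array([[544.7366,   0.    , 284.2939],
       [  0.    , 544.7366, 206.3234],
       [  0.    ,   0.    ,   1.    ]]), 'extrinsics': array([[ 0.7503, -0.5397,  0.3819,  1.119 ],
       [ 0.6611,  0.6109, -0.4356, -0.6739],
       [ 0.0018,  0.5793,  0.8151,  1.3008],
       [ 0.    ,  0.    ,  0.    ,  1.    ]])}
top {'K': array([[412.168 ,   0.    , 277.2887],
       [  0.    , 412.168 , 210.8027],
       [  0.    ,   0.    ,   1.    ]]), 'extrinsics': array([[-0.0214,  0.9877, -0.1548,  0.3608],
       [-0.9997, -0.0235, -0.0118, -0.0225],
       [-0.0153,  0.1545,  0.9879,  1.3801],
       [ 0.    ,  0.    ,  0.    ,  1.    ]])}
wrist {'K': array([[353.7609,   0.    , 281.3981],
       [  0.    , 353.7609, 206.6613],
       [  0.    ,   0.    ,   1.    ]]), 'hand_eye': array([[ 1.    ,  0.0004, -0.    ,  0.0003],
       [ 0.0004, -0.954 , -0.2997, -0.0773],
       [-0.0001,  0.2997, -0.954 , -0.1432],
       [ 0.    ,  0.    ,  0.    ,  1.    ]])}
```

View pics/scene0.png

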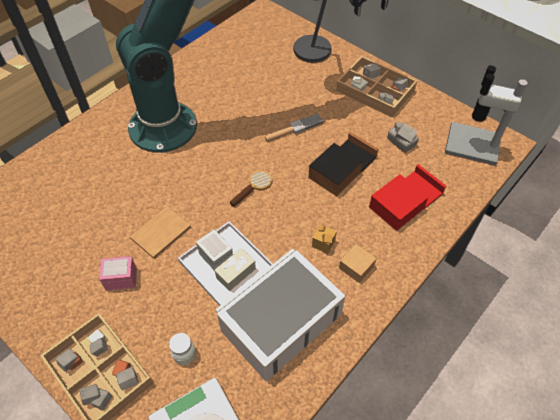

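View pics/top0.png

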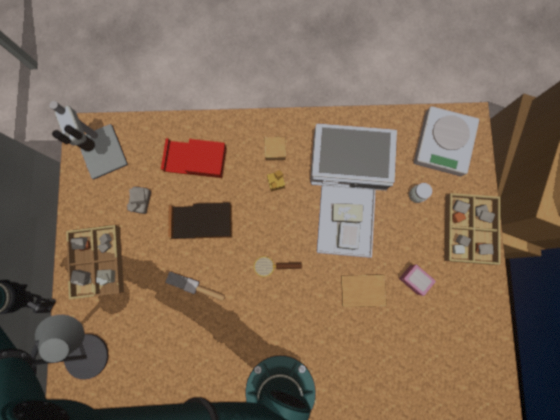

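The top view shows the tray at about (347,220), with the tin at (349,236) and the gypsum at (347,212). There are two stand-shaped things: a black-lined wooden one at (200,221) and a red one at (195,157). A pink tin look-alike is at (418,279). Next I'll enlarge these to confirm which is which.

Run:
```python
import cv2
t=cv2.imread('pics/top0.png');s=cv2.imread('pics/scene0.png')
cv2.imwrite('pics/c1.png',cv2.resize(t[170:270,300:400],None,fx=6,fy=6,interpolation=cv2.INTER_CUBIC))
cv2.imwrite('pics/c2.png',cv2.resize(t[190:250,155:245],None,fx=8,fy=8,interpolation=cv2.INTER_CUBIC))
cv2.imwrite('pics/c3.png',cv2.resize(s[120:240,300:450],None,fx=5,fy=5,interpolation=cv2.INTER_CUBIC))
cv2.imwrite('pics/c4.png',cv2.resize(s[215:315,170:290],None,fx=6,fy=6,interpolation=cv2.INTER_CUBIC))
```

```text
(no output)
```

View pics/c1.png

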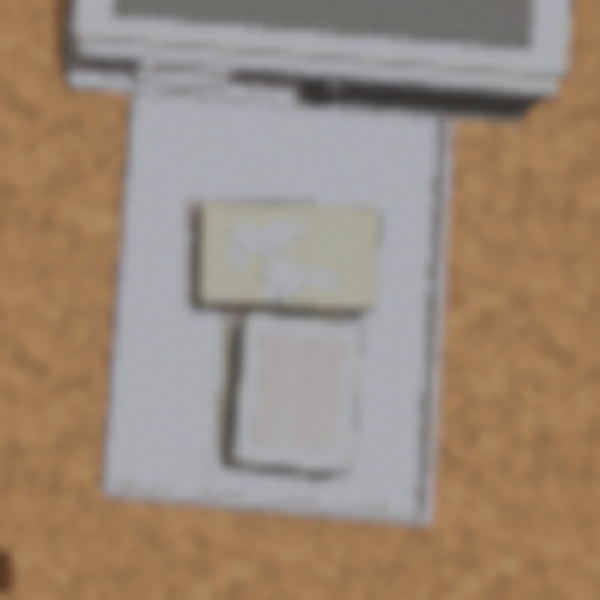

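View pics/c2.png

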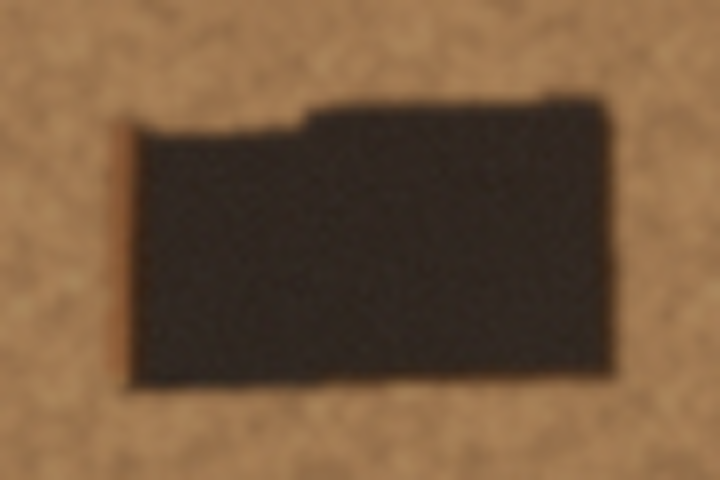

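View pics/c3.png

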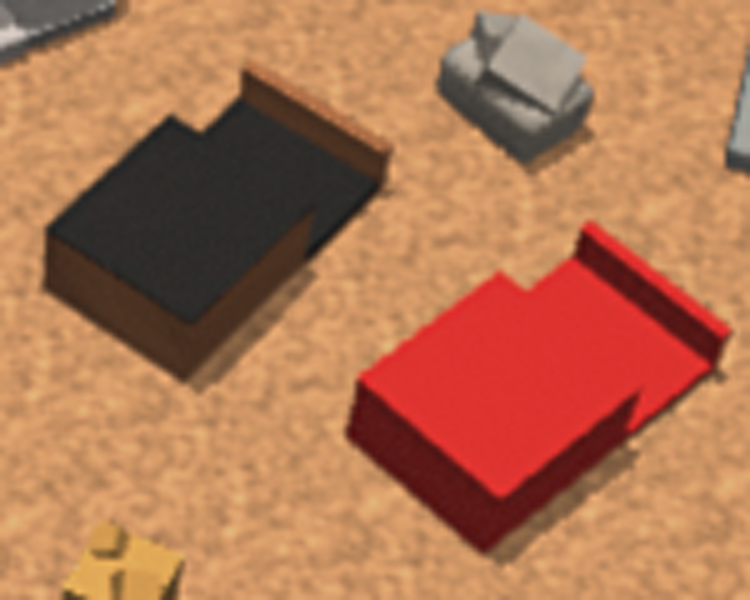

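View pics/c4.png

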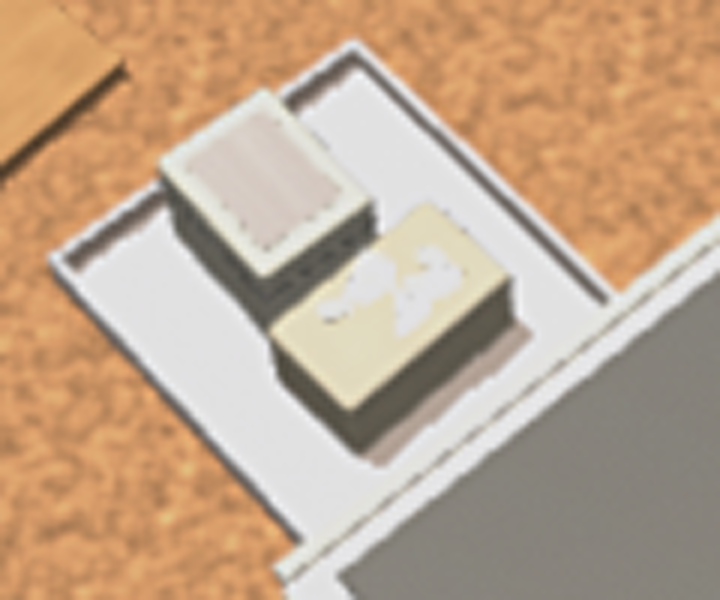

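```bash
cat > h.py <<'E'
import numpy as np,cv2
from scipy.optimize import least_squares
np.set_printoptions(precision=4,suppress=True)
from workcell import bot
CAL={n:bot.calibration(n) for n in('scene','top','wrist')}
def ext(n,o=None):
    if n!='wrist': return CAL[n]['extrinsics']
    T=np.eye(4);T[:3,:3]=o['tool_rot'];T[:3,3]=o['position'];return T@CAL[n]['hand_eye']
def proj(n,P,o=None):
    P=np.atleast_2d(P);E=ext(n,o);c=(P-E[:3,3])@E[:3,:3]
    K=CAL[n]['K'];return np.c_[K[0,0]*c[:,0]/-c[:,2]+K[0,2],K[1,1]*-c[:,1]/-c[:,2]+K[1,2]]
def unproj(n,uv,z,o=None):
    uv=np.atleast_2d(uv).astype(float);E=ext(n,o);K=CAL[n]['K']
    d=np.c_[(uv[:,0]-K[0,2])/K[0,0],-(uv[:,1]-K[1,2])/K[1,1],-np.ones(len(uv))]@E[:3,:3].T
    return E[:3,3]+d*((z-E[2,3])/d[:,2])[:,None]
def crop(px,f,off): return (np.array(px,float)+.5)/f-.5+np.array(off)
def fit(local,obs,x0):
    """local Nx3 points in frame, obs list of (cam,o,idx,px)"""
    local=np.array(local,float)
    def W(p,idx):
        c,s=np.cos(p[2]),np.sin(p[2]);L=local[idx]
        return np.c_[p[0]+c*L[:,0]-s*L[:,1],p[1]+s*L[:,0]+c*L[:,1],L[:,2]]
    def r(p): return np.concatenate([(proj(n,W(p,i),o)-px).ravel() for n,o,i,px in obs])
    s=least_squares(r,x0);return s.x,s.fun.reshape(-1,2)
def box(a,b,z): return [[a/2,b/2,z],[a/2,-b/2,z],[-a/2,-b/2,z],[-a/2,b/2,z]]  # FL FR BR BL (top image TL TR BR BL)
E
cat > m1.py <<'E'
from h import *
i4=[0,1,2,3]
for name,loc,t,s in [('tin',box(.08,.062,.071),[(245,316),(360,318),(352,468),(238,462)],[(375,205),(262,278),(160,168),(265,90)]),
 ('gyp',box(.056,.096,.054),[(203,203),(380,206),(375,305),(200,297)],[(512,280),(350,410),(270,330),(430,205)])]:
    T=('top',None,i4,crop(t,6,(300,170)));S=('scene',None,i4,crop(s,6,(170,215)))
    for ob in ([T],[S],[T,S]):
        p,r=fit(loc,ob,[.6,-.2,0]);print(name,p,np.abs(r).max())
    print(unproj('top',T[3],loc[0][2]),unproj('scene',S[3],loc[0][2]))
# tray rim outer corners front left/right in tin_home frame, and
loc=[[-.059,.089,.022],[-.059,-.089,.022]]
T=('top',None,[0,1],crop([(103,495),(430,523)],6,(300,170)));S=('scene',None,[0,1],crop([(355,40),(50,258)],6,(170,215)))
for ob in ([T],[S],[T,S]): p,r=fit(loc,ob,[.5,-.2,0]);print('home',p,np.abs(r).max())
loc=[[.055,.03,.06],[.055,-.09,.06],[-.055,-.09,.06],[-.055,.03,.06],[.055,.116,.04],[-.055,.116,.04]]
T=('top',None,[0,1,2,4,5],crop([(310,105),(605,98),(610,375),(115,122),(112,372)],8,(155,190)))
S=('scene',None,[0,1,2,3,4,5],crop([(315,208),(188,322),(48,230),(170,115),(390,150),(245,65)],5,(300,120)))
for ob in ([T],[S],[T,S]): p,r=fit(loc,ob,[.5,.2,0]);print('stand',p,r.round(1).tolist())
E
python3 m1.py
```

```text
tin [ 0.4837 -0.2342 -0.0837] 0.6105261119573697
tin [ 0.4868 -0.2341 -0.1307] 1.108346870840876
tin [ 0.4854 -0.2341 -0.1099] 1.4098381008689387
[[ 0.5242 -0.2076  0.071 ]
 [ 0.5217 -0.2686  0.071 ]
 [ 0.4422 -0.2602  0.071 ]
 [ 0.4467 -0.2004  0.071 ]] [[ 0.5304 -0.2099  0.071 ]
 [ 0.5196 -0.2682  0.071 ]
 [ 0.4461 -0.259   0.071 ]
 [ 0.4514 -0.1998  0.071 ]]
gyp [ 0.5603 -0.2356 -0.064 ] 0.8071987544116155
gyp [ 0.563  -0.2347 -0.0836] 0.9750155773821518
gyp [ 0.5619 -0.235  -0.075 ] 1.4253897996114517
[[ 0.5887 -0.19    0.054 ]
 [ 0.5847 -0.2858  0.054 ]
 [ 0.5307 -0.2802  0.054 ]
 [ 0.5372 -0.1862  0.054 ]] [[ 0.5939 -0.191   0.054 ]
 [ 0.5855 -0.2828  0.054 ]
 [ 0.5324 -0.2783  0.054 ]
 [ 0.5405 -0.1873  0.054 ]]
home [ 0.4827 -0.2276 -0.1076] 0.03705145929620812
home [ 0.4853 -0.2269 -0.1094] 0.29092807595091585
home [ 0.4841 -0.2271 -0.1084] 0.6349648255407203
stand [ 0.5459  0.2358 -0.0082] [[0.4, -0.0], [0.3, 0.3], [-0.5, -0.7], [0.2, -0.7], [-0.3, 1.2]]
stand [0.5474 0.2363 0.0074] [[-0.2, -0.2], [0.4, 1.1], [-1.1, 0.1], [-0.5, 0.2], [0.6, -0.6], [0.9, -0.9]]
stand [ 0.5467  0.2361 -0.0004] [[0.2, -0.2], [0.0, -0.2], [-0.5, -1.2], [-0.0, -0.7], [-0.3, 1.2], [-0.5, -0.2], [-0.1, 1.0], [-1.4, -0.1], [-0.5, 0.1], [0.5, -0.4], [1.0, -0.9]]
```

The wooden, black-lined stand at top (200,221) fits the description, so the red one is the decoy. The tin is the white-grey box in the tray's front half, and the gypsum is the cream block behind it. The box with pink sides is the look-alike. Now I'll move the wrist camera over the tray.

```bash
cat >> h.py <<'E'
def inc(pos,xang=None,o=None):
    """increments for world target pos and tool-x world angle (deg)"""
    o=o or bot.get_obs();R=np.array(o['tool_rot']);d=R.T@(np.array(pos)-o['position'])/.04
    a=np.degrees(np.arctan2(R[1,0],R[0,0]));t=0
    if xang is not None: t=-((xang-a+180)%360-180)
    print('from',np.array(o['position']),'xang',round(a,2),'->',d.round(3),'turn',round(t,2))
E
python3 -c "
from h import *
inc([.5,.2,.25],83.8)
o=bot.get_obs();R=np.array(o['tool_rot']);inc([.44,-.24,.26],83.8)"
```

```text
from [0.324  0.6478 0.2304] xang 63.43 -> [-8.047  8.942 -0.475] turn -20.37
from [0.324  0.6478 0.2304] xang 63.43 -> [-18.557  12.521  -0.707] turn -20.37
```

Emit:
move_arm --increments '[[[-8,9,-0.5],-20.4],[[-8,9,-0.5],-20.4],[[-8,9,-0.5],-20.4],[[-8,9,-0.5],-20.4],[[-8,9,-0.5],-20.4],[[-8,9,-0.5],-20.4],[[-8,9,-0.5],-20.4],[[-8,9,-0.5],-20.4],[[-18.5,12.5,-0.7],-20.4],[[-18.5,12.5,-0.7],-20.4]]' --gripper 85 --newtons 40

```text
time_s: 1.4
position: [0.4854, 0.0755, 0.2535]
tool_rot: [[0.107, 0.994, 0.0], [0.994, -0.107, -0.0], [-0.0, 0.0, -1.0]]
force: [0.8, -0.0, -1.0]
finger_gap: 0.0853
```

```bash
python3 -c "
from h import *
inc([.44,-.24,.26],83.8);print(bot.get_obs()['joints'])"
```

```text
from [0.4854 0.0755 0.2535] xang 83.84 -> [-7.965 -0.281 -0.161] turn 0.04
[-0.2804  0.2688  0.0411  2.1041 -0.0154  0.7687  1.2335]
```

Emit:
move_arm --increments '[[[-8,-0.3,-0.2],0],[[-8,-0.3,-0.2],0],[[-8,-0.3,-0.2],0],[[-8,-0.3,-0.2],0],[[-8,-0.3,-0.2],0],[[-8,-0.3,-0.2],0],[[-8,-0.3,-0.2],0]]'

```text
time_s: 2.28
position: [0.4388, -0.2395, 0.2614]
tool_rot: [[0.109, 0.994, -0.0], [0.994, -0.109, 0.001], [0.001, -0.0, -1.0]]
force: [1.1, 1.0, 0.2]
finger_gap: 0.0851
```

```bash
cat > w.py <<'E'
import sys
from h import *
import json
n=sys.argv[1]
o=bot.get_obs();im=bot.get_image('wrist');cv2.imwrite(f'pics/{n}.png',im)
json.dump({k:np.array(o[k]).tolist() for k in('position','tool_rot')},open(f'pics/{n}.json','w'))
print(o['time_s'],np.array(o['position']),o['finger_gap'],np.array(o['force']),np.array(o['dq']).round(3))
E
python3 w.py w1
```

```text
2.275 [ 0.4388 -0.2395  0.2614] 0.08506632218254226 [1.0619 1.0247 0.1701] [-0.033 -0.004 -0.038  0.011 -0.005  0.001 -0.004]
```

View pics/w1.png

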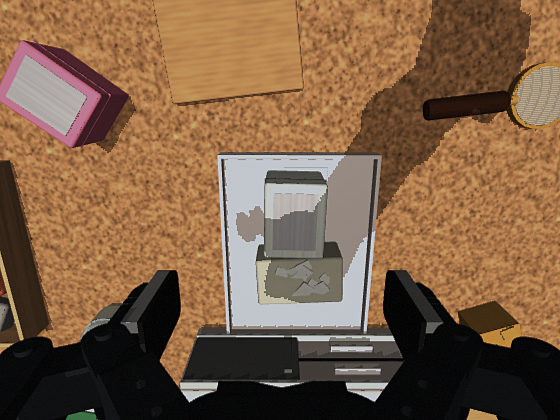

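```bash
python3 -c "
import cv2
t=cv2.imread('pics/w1.png')
cv2.imwrite('pics/w1a.png',cv2.resize(t[145:335,210:390],None,fx=4,fy=4,interpolation=cv2.INTER_CUBIC)[:600] if 0 else cv2.resize(t[145:335,210:390],None,fx=3.1,fy=3.1,interpolation=cv2.INTER_CUBIC))
cv2.imwrite('pics/w1b.png',cv2.resize(t[160:260,230:350],None,fx=6,fy=6,interpolation=cv2.INTER_CUBIC))"
```

```text
(no output)
```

View pics/w1a.png

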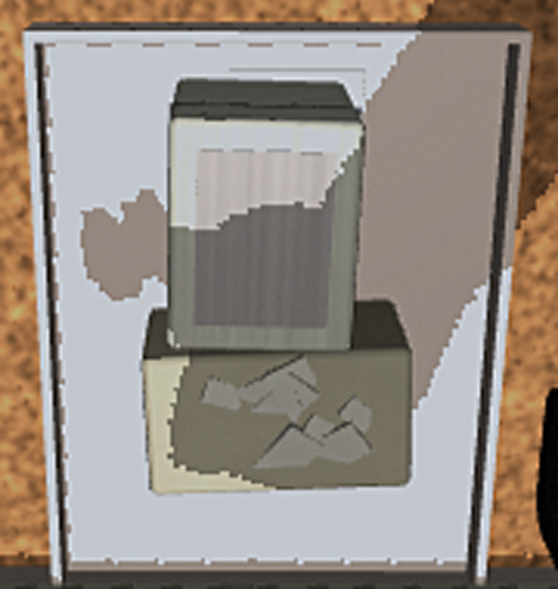

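View pics/w1b.png

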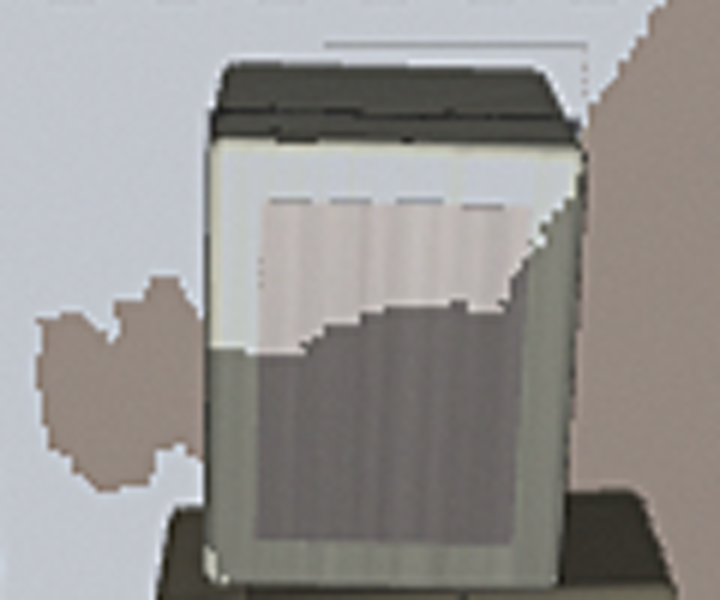

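```bash
cat > m2.py <<'E'
from h import *
import json
o=json.load(open('pics/w1.json'))
a=lambda p:crop(p,3.1,(210,145)); b=lambda p:crop(p,6,(230,160))
p,r=fit(box(.08,.062,.071),[('wrist',o,[0,1,2,3],b([(560,585),(208,580),(211,139),(583,146)]))],[.48,-.23,0]);print('tin',p,r.round(1).tolist())
p,r=fit(box(.056,.096,.054),[('wrist',o,[0,1,2,3],a([(410,485),(154,493),(144,360),(411,348)]))],[.48,-.23,0]);print('gyp',p,r.round(1).tolist())
loc=[[-.059,.089,.022],[-.059,-.089,.022],[-.042,.033,.006]]
p,r=fit(loc,[('wrist',o,[0,1],a([(530,30),(25,32)])),('wrist',o,[2],b([(586,44)]))],[.48,-.23,0]);print('home',p,r.round(1).tolist())
print(unproj('wrist',a([(530,30),(25,32),(487,580),(57,582)]),.022,o))
E
python3 m2.py
```

```text
tin [ 0.4831 -0.2303 -0.1266] [[0.6, 1.1], [-0.6, 1.0], [-1.0, -0.8], [1.1, -1.0]]
gyp [ 0.5602 -0.2315 -0.0661] [[0.9, 0.4], [-1.0, 1.0], [-1.0, -0.8], [1.0, -0.4]]
home [ 0.4836 -0.2241 -0.1054] [[0.7, -0.1], [-0.7, -0.0], [-0.0, 0.2]]
[[ 0.4343 -0.1301  0.022 ]
 [ 0.4157 -0.3056  0.022 ]
 [ 0.6597 -0.1536  0.022 ]
 [ 0.6413 -0.3295  0.022 ]]
```

```bash
python3 -c "
from h import *
inc([.483,-.2315,.12],83.3);inc([.483,-.2315,.026],83.3)"
```

```text
from [ 0.4392 -0.2381  0.2613] xang 83.89 -> [0.277 1.074 3.531] turn 0.59
from [ 0.4392 -0.2381  0.2613] xang 83.89 -> [0.274 1.075 5.881] turn 0.59
```

Emit:
move_arm --increments '[[[0.28,1.08,1.5],0.6],[[0.28,1.08,2.8],0.6],[[0.28,1.08,3.8],0.6],[[0.28,1.08,4.6],0.6],[[0.28,1.08,5.2],0.6],[[0.28,1.08,5.6],0.6],[[0.28,1.08,5.88],0.6],[[0.28,1.08,5.88],0.6]]'

```text
time_s: 3.32
position: [0.4833, -0.2323, 0.0261]
tool_rot: [[0.117, 0.993, -0.0], [0.993, -0.117, 0.001], [0.001, -0.001, -1.0]]
force: [-0.2, 0.1, 0.6]
finger_gap: 0.0848
```

```bash
python3 w.py w2
```

```text
3.325 [ 0.4833 -0.2323  0.0261] 0.08480326354552305 [-0.1604  0.145   0.5838] [ 0.005 -0.023  0.009 -0.007  0.001  0.007 -0.001]
```

View pics/w2.png

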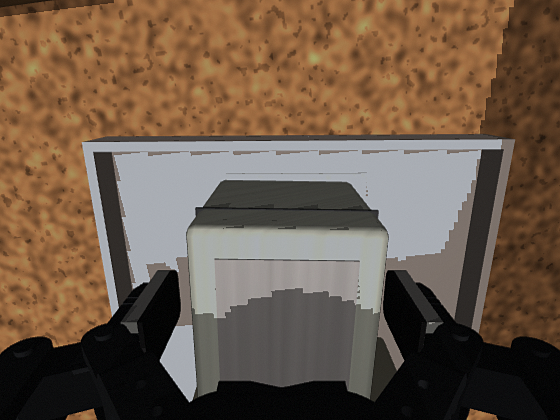

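Emit:
move_arm --increments '[[[0.05,0,0],0],[[0.05,0,0],0],[[0.05,0,0],0],[[0.05,0,0],0],[[0.05,0,0],0],[[0.05,0,0],0],[[0.05,0,0],0],[[0.05,0,0],0]]' --gripper 50 --newtons 50

```text
time_s: 4.38
position: [0.4841, -0.2309, 0.0274]
tool_rot: [[0.118, 0.993, 0.002], [0.993, -0.118, -0.0], [-0.0, 0.002, -1.0]]
force: [-0.6, 1.1, 7.1]
finger_gap: 0.0616
```

```bash
python3 -c "
from h import *
print(unproj('top',[(264,257),(254,266),(301,262),(277,190),(286,182),(268,182),(280,225)],0.02))"
```

```text
[[ 0.4215  0.0407  0.02  ]
 [ 0.3929  0.0739  0.02  ]
 [ 0.4025 -0.0802  0.02  ]
 [ 0.6449 -0.0068  0.02  ]
 [ 0.6717 -0.0377  0.02  ]
 [ 0.6732  0.023   0.02  ]
 [ 0.526  -0.0142  0.02  ]]
```

Emit:
move_arm --increments '[[[0,0,-0.4],0],[[0,0,-1.0],0],[[0,0,-2.0],0],[[0,0,-3.0],0],[[0,0,-3.0],0]]'

```text
time_s: 5.0
position: [0.4852, -0.2319, 0.1495]
tool_rot: [[0.118, 0.993, 0.006], [0.993, -0.118, -0.003], [-0.002, 0.006, -1.0]]
force: [-1.1, 0.0, -4.6]
finger_gap: 0.062
```

```bash
python3 -c "
from h import *
inc([.525,0,.15],83.2);inc([.525,0,.0225],83.2)"
```

```text
from [ 0.4852 -0.2319  0.1495] xang 83.21 -> [ 5.874  0.303 -0.021] turn 0.01
from [ 0.4852 -0.2319  0.1495] xang 83.21 -> [5.879 0.282 3.167] turn 0.01
```

Emit:
move_arm --increments '[[[1,0.05,0],0],[[2.3,0.1,0],0],[[3.7,0.2,0],0],[[5,0.25,0],0],[[5.88,0.3,0.3],0],[[5.88,0.3,1.3],0],[[5.88,0.3,2.2],0],[[5.88,0.3,2.8],0],[[5.88,0.3,3.05],0],[[5.88,0.3,3.15],0]]'

```text
time_s: 6.25
position: [0.521, 0.0011, 0.0212]
tool_rot: [[0.119, 0.993, -0.005], [0.993, -0.119, 0.001], [0.0, -0.005, -1.0]]
force: [-10.7, 1.8, 42.2]
finger_gap: 0.0622
```

Emit:
move_arm --increments '[[[0,0,0.02],0],[[0,0,0.02],0]]'

```text
time_s: 6.5
position: [0.521, 0.0011, 0.0213]
tool_rot: [[0.119, 0.993, -0.003], [0.993, -0.119, 0.001], [0.0, -0.003, -1.0]]
force: [-5.8, 1.4, 13.7]
finger_gap: 0.0613
```

```bash
python3 w.py w3
```

```text
6.5 [0.521  0.0011 0.0213] 0.061303880498568594 [-5.8157  1.4356 13.6929] [-0.     0.    -0.001  0.001  0.001 -0.001 -0.001]
```

View pics/w3.png

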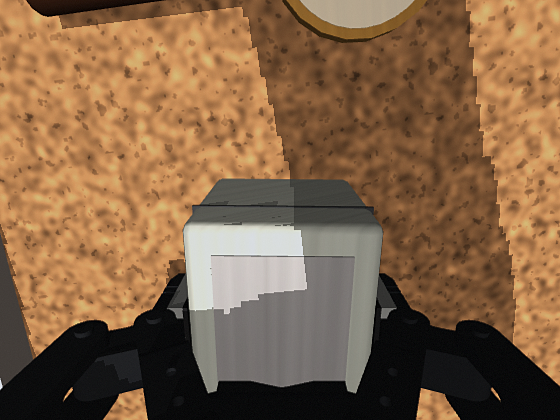

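Emit:
move_arm --increments '[[[0,0,0],0],[[0,0,0],0],[[0,0,0],0],[[0,0,-0.2],0],[[0,0,-1.0],0],[[0,0,-2.3],0],[[0,0,-3.6],0],[[0,0,-5.0],0],[[0,0,-6.0],0],[[0,0,-6.0],0]]' --gripper 85

```text
time_s: 7.8
position: [0.5254, 0.0012, 0.2634]
tool_rot: [[0.118, 0.993, 0.008], [0.993, -0.118, 0.001], [0.002, 0.008, -1.0]]
force: [-0.2, 0.1, -0.8]
finger_gap: 0.0851
```

```bash
python3 w.py w4; python3 -c "
from h import *
inc([.47,-.25,.26],83.8)
inc([.47,-.25,.26],-6.2)
inc([.47,-.25,.26],173.8);print(bot.get_obs()['joints'])"
```

```text
7.8 [0.5254 0.0012 0.2634] 0.0850508196721713 [-0.2341  0.0972 -0.8033] [ 0.005  0.054 -0.017  0.062 -0.008 -0.02   0.006]
from [0.5238 0.0013 0.2613] xang 83.23 -> [-6.397 -0.596  0.022] turn -0.57
from [0.5238 0.0013 0.2613] xang 83.23 -> [-6.397 -0.596  0.022] turn 89.43
from [0.5238 0.0013 0.2613] xang 83.23 -> [-6.397 -0.596  0.022] turn -90.57
[-0.2746  0.3049  0.2341  2.0394 -0.0975  0.8039  1.4692]
```

View pics/w4.png

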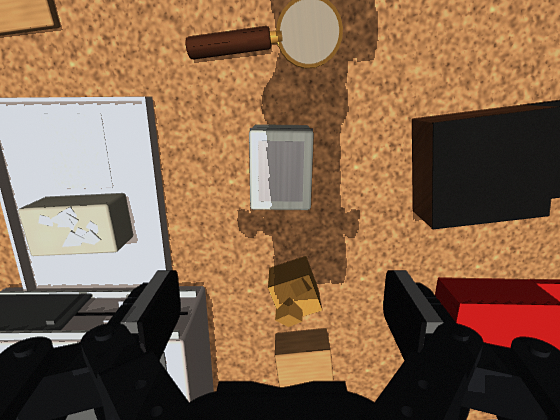

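```bash
python3 -c "
from h import *
inc([.53,-.21,.26],-4.5)"
```

```text
from [0.5238 0.0013 0.2613] xang 83.23 -> [-5.227  0.776  0.028] turn 87.73
```

Emit:
move_arm --increments '[[[-0.6,0.1,0],10],[[-1.2,0.2,0],20],[[-1.8,0.3,0],30],[[-2.4,0.4,0],40],[[-3,0.5,0],50],[[-3.6,0.6,0],60],[[-4.2,0.7,0],70],[[-4.8,0.8,0],80],[[-5.2,0.8,0],87.7],[[-5.2,0.8,0],87.7]]'

```text
time_s: 9.1
position: [0.5289, -0.21, 0.2581]
tool_rot: [[0.997, -0.079, -0.004], [-0.079, -0.997, -0.001], [-0.003, 0.001, -1.0]]
force: [-0.5, 0.0, 0.6]
finger_gap: 0.085
```

Emit:
move_arm --increments '[[[0,0,0],0]]'

```text
time_s: 9.22
position: [0.5299, -0.2079, 0.2585]
tool_rot: [[0.997, -0.075, -0.002], [-0.075, -0.997, 0.001], [-0.002, -0.001, -1.0]]
force: [-0.6, 0.0, -0.2]
finger_gap: 0.0848
```

```bash
python3 w.py w5; python3 -c "
import cv2
t=cv2.imread('pics/w5.png')
cv2.imwrite('pics/w5a.png',cv2.resize(t[120:320,150:410],None,fx=3,fy=3,interpolation=cv2.INTER_CUBIC))"
```

```text
9.225 [ 0.5299 -0.2079  0.2585] 0.08480647113093401 [-0.5944  0.0396 -0.1568] [-0.006 -0.008 -0.007 -0.007 -0.001 -0.    -0.004]
```

View pics/w5.png

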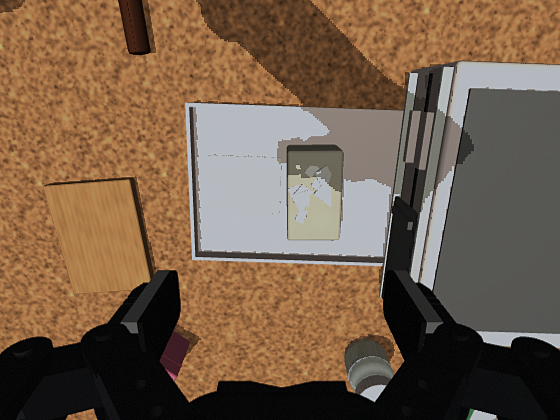

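View pics/w5a.png

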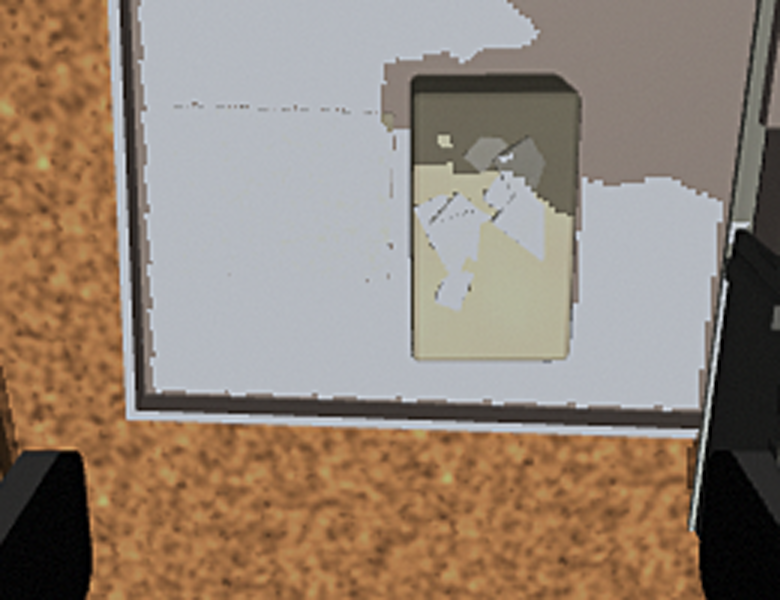

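```bash
cat > m3.py <<'E'
from h import *
import json
o=json.load(open('pics/w5.json'))
a=lambda p:crop(p,3,(150,120))
for z in (.054,):
  p,r=fit(box(.056,.096,z),[('wrist',o,[0,1,2,3],a([(580,93),(569,358),(413,358),(412,92)]))],[.56,-.23,0]);print('gyp',p,r.round(1).tolist())
loc=[[.042,.033,.006],[-.042,.033,.006],[.042,-.033,.006],[-.059,.089,.022],[-.059,-.089,.022]]
A=('wrist',o,[0,1,2],a([(393,111),(172,104),(388,282)]));B=('wrist',o,[3],np.array([[187,103]]));C=('wrist',o,[4],a([(128,418)]))
for ob in([A],[B,C],[A,B,C]): p,r=fit(loc,ob,[.48,-.23,0]);print('home',p,r.round(1).tolist())
E
python3 m3.py
```

```text
gyp [ 0.5607 -0.2313 -0.0689] [[0.7, -1.3], [0.2, 1.0], [-0.5, 1.3], [-0.4, -0.6]]
home [ 0.4841 -0.2245 -0.1152] [[0.6, 0.6], [-0.6, -0.0], [0.0, -0.6]]
home [ 0.4852 -0.2256 -0.1203] [[0.0, -0.4], [-0.0, 0.5]]
home [ 0.4846 -0.2249 -0.1161] [[1.1, 1.0], [-0.1, 0.3], [0.5, -0.4], [-1.0, -0.8], [-0.3, 0.2]]
```

```bash
python3 -c "
from h import *
inc([.5605,-.2315,.015],-3.9)"
```

```text
from [ 0.5302 -0.2077  0.2587] xang -4.31 -> [0.81  0.543 6.092] turn -0.41
```

Emit:
move_arm --increments '[[[0.81,0.54,1.0],-0.4],[[0.81,0.54,2.5],-0.4],[[0.81,0.54,4.0],-0.4],[[0.81,0.54,5.0],-0.4],[[0.81,0.54,5.6],-0.4],[[0.81,0.54,5.9],-0.4],[[0.81,0.54,6.09],-0.4],[[0.81,0.54,6.09],-0.4]]'

```text
time_s: 10.28
position: [0.5614, -0.233, 0.0163]
tool_rot: [[0.998, -0.07, 0.001], [-0.07, -0.998, 0.0], [0.001, -0.0, -1.0]]
force: [0.5, -0.9, 1.1]
finger_gap: 0.085
```

```bash
python3 w.py w6
```

```text
10.275 [ 0.5614 -0.233   0.0163] 0.08498456689720518 [ 0.5014 -0.8741  1.1458] [-0.005 -0.014  0.01  -0.004  0.004  0.004 -0.002]
```

View pics/w6.png

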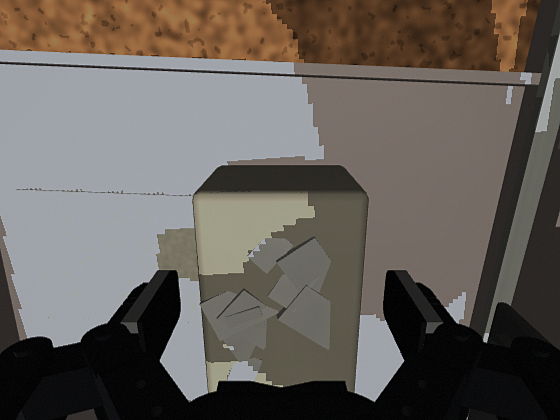

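The block is centred between the fingers (192–367, with the fingers at 180 and 385). Closing on it now.

Emit:
move_arm --increments '[[[0,0,0],0],[[0,0,0],0],[[0,0,0],0],[[0,0,0],0],[[0,0,0],0],[[0,0,0],0],[[0,0,0],0],[[0,0,0],0]]' --gripper 45 --newtons 60

```text
time_s: 11.32
position: [0.5615, -0.2333, 0.017]
tool_rot: [[0.997, -0.071, 0.001], [-0.071, -0.997, -0.0], [0.001, -0.0, -1.0]]
force: [-0.4, 1.3, 6.2]
finger_gap: 0.0553
```

Emit:
move_arm --increments '[[[0,0,-0.3],0],[[0,0,-1.0],0],[[0,0,-2.2],0],[[0,0,-3.6],0],[[0,0,-5.0],0],[[0,0,-5.0],0],[[0,0,-5.0],0]]'

```text
time_s: 12.2
position: [0.5593, -0.2317, 0.2145]
tool_rot: [[0.997, -0.071, -0.003], [-0.071, -0.998, 0.002], [-0.004, -0.002, -1.0]]
force: [-0.8, -0.3, -6.4]
finger_gap: 0.0555
```

```bash
python3 w.py w7
```

```text
12.2 [ 0.5593 -0.2317  0.2145] 0.05552644884256646 [-0.7863 -0.3306 -6.4274] [ 0.009  0.028 -0.019  0.022 -0.001  0.001 -0.002]
```

View pics/w7.png

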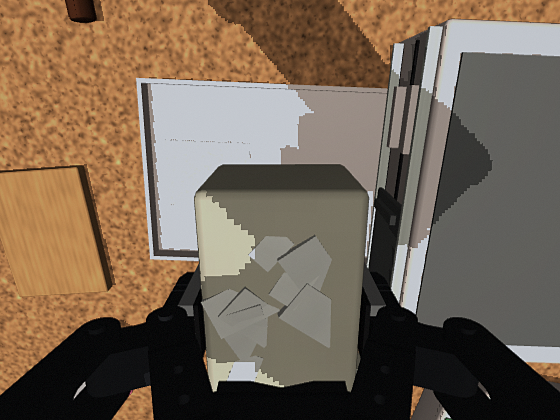

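```bash
python3 -c "
from h import *
inc([.547,.20,.2145],0)"
```

```text
from [ 0.5589 -0.2314  0.2136] xang -4.05 -> [ -1.059 -10.738   0.008] turn -4.05
```

Emit:
move_arm --increments '[[[-0.1,-1,0],-2],[[-0.2,-2.3,0],-4],[[-0.4,-3.7,0],-4],[[-0.5,-5.1,0],-4],[[-0.7,-6.5,0],-4],[[-0.8,-7.9,0],-4],[[-1,-9.3,0],-4],[[-1.06,-10.3,0],-4],[[-1.06,-10.74,0],-4],[[-1.06,-10.74,0],-4]]'

```text
time_s: 13.5
position: [0.5481, 0.1992, 0.2142]
tool_rot: [[1.0, 0.001, -0.003], [0.001, -1.0, -0.002], [-0.003, 0.002, -1.0]]
force: [-0.2, -0.4, -5.5]
finger_gap: 0.0551
```

Emit:
move_arm --increments '[[[0,0,0],0]]'

```text
time_s: 13.62
position: [0.5489, 0.1954, 0.2153]
tool_rot: [[1.0, -0.005, -0.001], [-0.005, -1.0, -0.002], [-0.001, 0.002, -1.0]]
force: [-0.3, -1.1, -6.5]
finger_gap: 0.0553
```

```bash
python3 w.py w8
```

```text
13.625 [0.5489 0.1954 0.2153] 0.05529477654976267 [-0.3179 -1.1055 -6.5408] [ 0.009 -0.012  0.009  0.    -0.004 -0.001 -0.004]
```

View pics/w8.png

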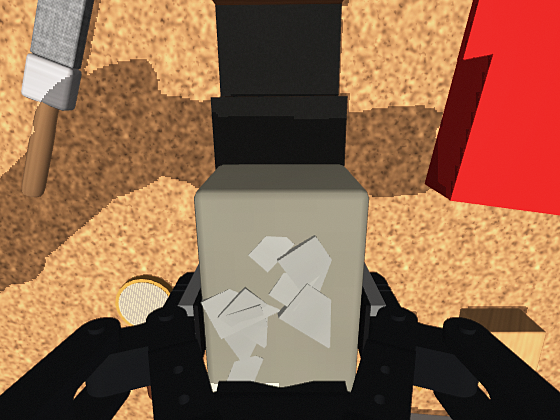

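```bash
python3 -c "
import cv2
t=cv2.imread('pics/w8.png')
cv2.imwrite('pics/w8a.png',cv2.resize(t[0:180,195:365],None,fx=3.3,fy=3.3,interpolation=cv2.INTER_CUBIC))"
```

```text
(no output)
```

View pics/w8a.png

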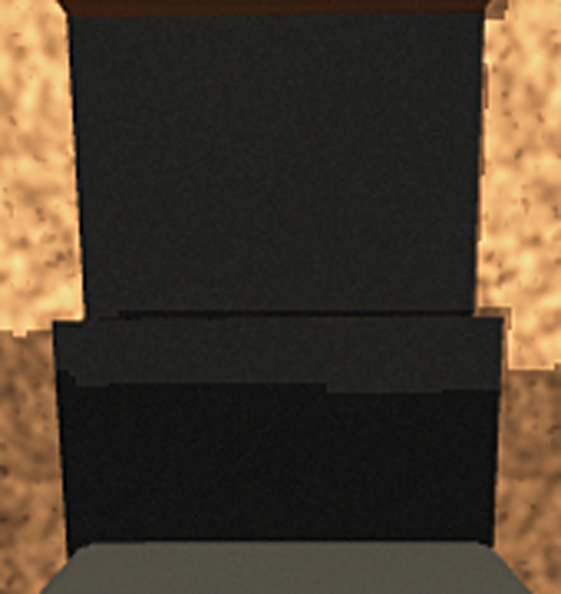

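Run:
```python
from h import *
import json
o=json.load(open('pics/w8.json'))
a=lambda p:crop(p,3.3,(195,0))
px=a([(53,322),(502,318),(70,14),(485,11)])
print(unproj('wrist',px[:2],.06,o),unproj('wrist',px[2:],.012,o))
p,r=fit([[-.055,.03,.06],[.055,.03,.06],[-.055,.106,.012],[.055,.106,.012]],[('wrist',o,[0,1,2,3],px)],[.55,.24,0]);print(p,r.round(1).tolist())
```

```text
[[0.4917 0.2712 0.06  ]
 [0.6012 0.2716 0.06  ]] [[0.492  0.3484 0.012 ]
 [0.6012 0.3485 0.012 ]]
[0.5466 0.2419 0.0012] [[-0.2, -0.8], [0.4, -0.5], [-0.5, 0.7], [0.2, 0.7]]
```

```bash
python3 -c "
from h import *
inc([.5466,.214,.073],0)"
```

```text
from [0.5491 0.1952 0.2156] xang -0.3 -> [-0.061 -0.476  3.564] turn -0.3
```

Emit:
move_arm --increments '[[[-0.06,-0.48,0.6],-0.3],[[-0.06,-0.48,1.5],-0.3],[[-0.06,-0.48,2.3],-0.3],[[-0.06,-0.48,2.9],-0.3],[[-0.06,-0.48,3.3],-0.3],[[-0.06,-0.48,3.48],-0.3],[[-0.06,-0.48,3.52],-0.3],[[-0.06,-0.48,3.56],-0.3],[[-0.06,-0.48,3.6],-0.3],[[-0.06,-0.48,3.6],-0.3]]'

```text
time_s: 14.92
position: [0.547, 0.2178, 0.0722]
tool_rot: [[1.0, 0.004, 0.0], [0.004, -1.0, 0.0], [0.0, -0.0, -1.0]]
force: [-0.2, 0.5, -7.0]
finger_gap: 0.0554
```

```bash
python3 w.py w9
```

```text
14.925 [0.547  0.2178 0.0722] 0.055350052786129575 [-0.175   0.5258 -6.9951] [ 0.002  0.001  0.001  0.001  0.     0.001 -0.001]
```

View pics/w9.png

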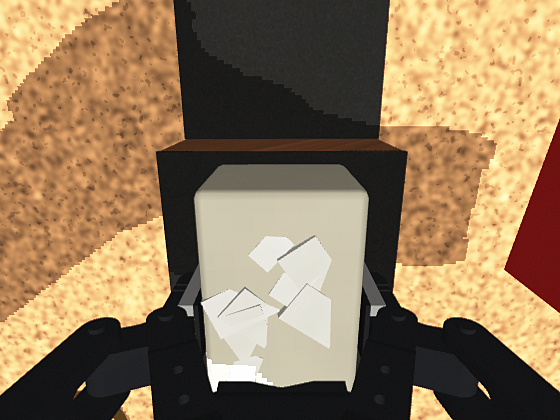

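Run:
```python
from h import *
import json
o=json.load(open('pics/w9.json'))
print(unproj('wrist',[(157,152),(407,151)],.06,o),unproj('wrist',[(222,165),(342,165)],.061,o),unproj('wrist',[(196,190),(368,190)],.109,o))
```

```text
[[0.4917 0.2711 0.06  ]
 [0.6015 0.272  0.06  ]] [[0.5202 0.2657 0.061 ]
 [0.5731 0.2659 0.061 ]] [[0.5198 0.2669 0.109 ]
 [0.5733 0.2671 0.109 ]]
```

Emit:
move_arm --increments '[[[0,0,0.03],0],[[0,0,0.06],0],[[0,0,0.06],0]]'

```text
time_s: 15.35
position: [0.547, 0.2177, 0.071]
tool_rot: [[1.0, 0.004, 0.0], [0.004, -1.0, 0.001], [0.0, -0.001, -1.0]]
force: [-2.6, 0.1, 5.7]
finger_gap: 0.055
```

Emit:
move_arm --increments '[[[0,0,0],0],[[0,0,0],0],[[0,0,0],0],[[0,0,-0.3],0],[[0,0,-1.0],0],[[0,0,-2.0],0],[[0,0,-3.0],0],[[0,0,-3.0],0]]' --gripper 85

```text
time_s: 16.35
position: [0.5495, 0.218, 0.1934]
tool_rot: [[1.0, 0.004, 0.007], [0.004, -1.0, 0.003], [0.007, -0.003, -1.0]]
force: [-0.4, -0.2, -0.2]
finger_gap: 0.085
```

```bash
python3 w.py w10; python3 -c "
from h import *
inc([.5466,.125,.19],0)
inc([.5466,.125,.08],0)"
```

```text
16.35 [0.5495 0.218  0.1934] 0.08496394679852026 [-0.3985 -0.1742 -0.2349] [ 0.012  0.042 -0.043  0.048 -0.015 -0.014  0.01 ]
from [0.5479 0.2179 0.1915] xang 0.23 -> [-0.041  2.322  0.034] turn 0.23
from [0.5479 0.2179 0.1915] xang 0.23 -> [-0.051  2.327  2.784] turn 0.23
```

View pics/w10.png

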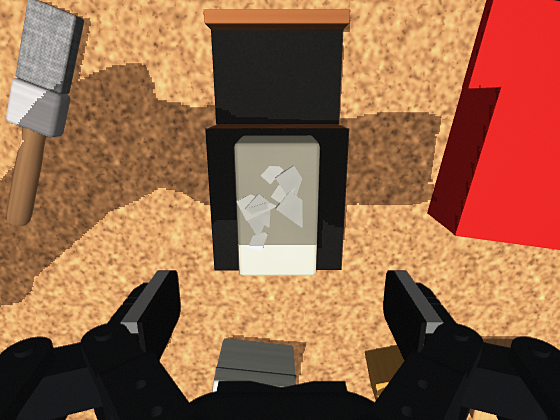

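Emit:
move_arm --increments '[[[-0.04,0.8,0],0.2],[[-0.04,1.7,0],0.2],[[-0.04,2.33,0],0.2],[[-0.04,2.33,0.5],0.2],[[-0.04,2.33,1.4],0.2],[[-0.04,2.33,2.2],0.2],[[-0.04,2.33,2.65],0.2],[[-0.04,2.33,2.78],0.2],[[-0.04,2.33,2.78],0.2]]' --gripper 0

```text
time_s: 17.52
position: [0.5459, 0.1243, 0.0785]
tool_rot: [[1.0, 0.0, 0.0], [0.0, -1.0, -0.0], [0.0, 0.0, -1.0]]
force: [0.0, -0.1, -0.6]
finger_gap: -0.0001
```

```bash
python3 w.py w11
```

```text
17.525 [0.5459 0.1243 0.0785] -0.0001284241883412646 [ 0.0455 -0.1387 -0.5518] [-0.006 -0.017  0.011 -0.009  0.001  0.002 -0.   ]
```

View pics/w11.png

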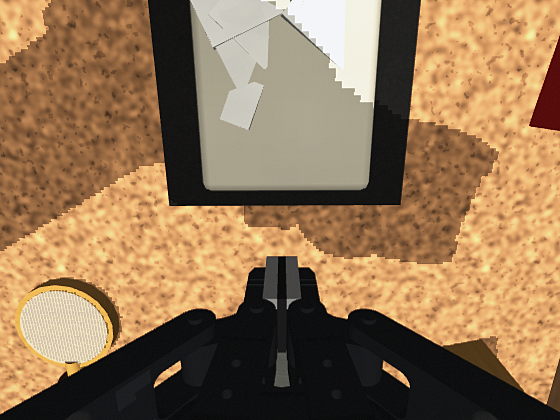

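Emit:
move_arm --increments '[[[0.04,-0.5,0],0],[[0.04,-0.75,0],0],[[0.04,-0.9,0],0],[[0.04,-1.05,0],0],[[0.04,-1.2,0],0],[[0.04,-1.35,0],0],[[0.04,-1.5,0],0],[[0.04,-1.65,0],0],[[0.04,-1.8,0],0],[[0.04,-1.95,0],0]]'

```text
time_s: 18.82
position: [0.5477, 0.1994, 0.0789]
tool_rot: [[1.0, -0.002, 0.001], [-0.002, -1.0, -0.003], [0.001, 0.003, -1.0]]
force: [-0.5, -6.4, 4.9]
finger_gap: -0.0005
```

```bash
python3 w.py w12
```

```text
18.825 [0.5477 0.1994 0.0789] -0.0005122715262182848 [-0.5128 -6.3554  4.8753] [-0.079  0.018  0.017 -0.035 -0.002  0.028 -0.077]
```

View pics/w12.png

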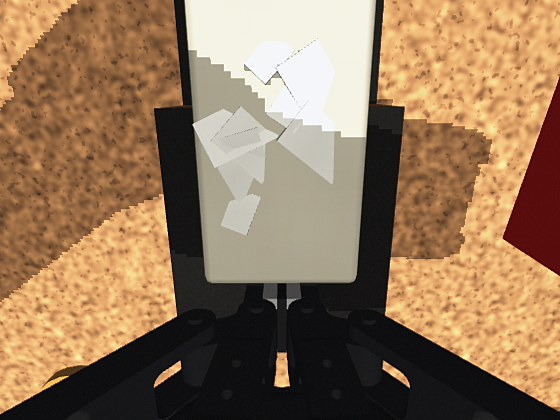

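Emit:
move_arm --increments '[[[0,-0.1,0],0],[[0,-0.2,0],0],[[0,-0.3,0],0],[[0,-0.4,0],0],[[0,-0.4,0],0],[[0,-0.4,0],0]]'

```text
time_s: 19.62
position: [0.5468, 0.2195, 0.0782]
tool_rot: [[1.0, 0.001, -0.001], [0.001, -1.0, 0.001], [-0.001, -0.001, -1.0]]
force: [-0.0, -0.3, -0.6]
finger_gap: -0.0001
```

```bash
python3 w.py w13; python3 -c "
from h import *
s=bot.get_image('scene')
cv2.imwrite('pics/s13.png',cv2.resize(s[90:240,280:440],None,fx=4,fy=4,interpolation=cv2.INTER_CUBIC))"
```

```text
19.625 [0.5468 0.2195 0.0782] -9.666670312239153e-05 [-0.0125 -0.3185 -0.5643] [-0.001  0.003 -0.006 -0.004  0.002 -0.002  0.001]
```

View pics/w13.png

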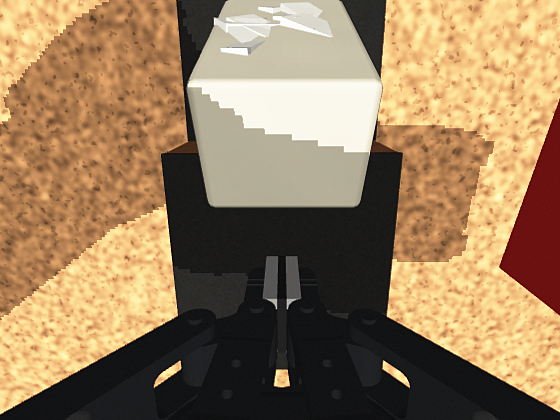

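View pics/s13.png

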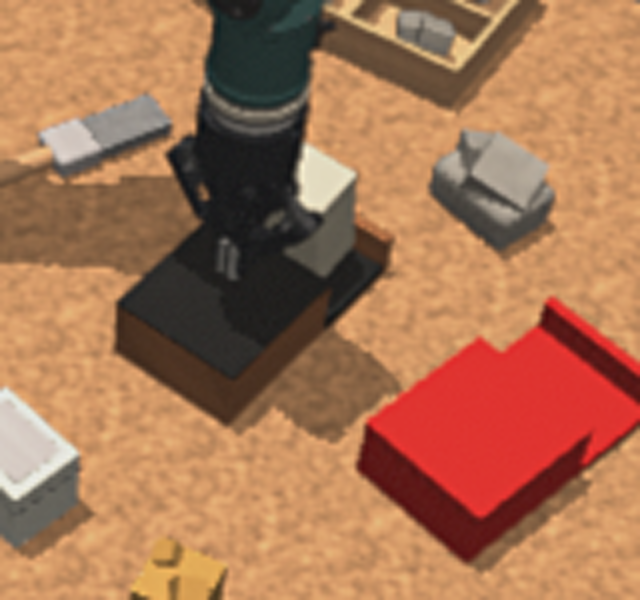

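Run:
```python
from h import *
import json
o=json.load(open('pics/w13.json'))
print(unproj('wrist',[(211,207),(360,207)],.104,o),unproj('wrist',[(190,82),(380,82)],.12,o),unproj('wrist',[(190,82),(380,82)],.11,o))
```

```text
[[0.5219 0.2597 0.104 ]
 [0.5738 0.2597 0.104 ]] [[0.5216 0.3002 0.12  ]
 [0.5731 0.3002 0.12  ]] [[0.5192 0.3005 0.11  ]
 [0.5757 0.3006 0.11  ]]
```

Emit:
move_arm --increments '[[[0,-0.3,-0.15],0],[[0,-0.6,-0.15],0],[[0,-0.75,-0.15],0],[[0,-0.85,-0.15],0],[[0,-0.95,-0.15],0],[[0,-1.05,-0.15],0],[[0,-1.15,-0.15],0],[[0,-1.15,-0.15],0]]'

```text
time_s: 20.72
position: [0.5472, 0.2648, 0.0843]
tool_rot: [[1.0, 0.001, 0.0], [0.001, -1.0, 0.0], [0.0, -0.0, -1.0]]
force: [-0.4, -0.3, -0.2]
finger_gap: 0.0001
```

```bash
python3 w.py w14
```

```text
20.725 [0.5472 0.2648 0.0843] 6.54493112122302e-05 [-0.4452 -0.2933 -0.2191] [ 0.005 -0.003  0.006  0.005  0.002 -0.003  0.002]
```

View pics/w14.png

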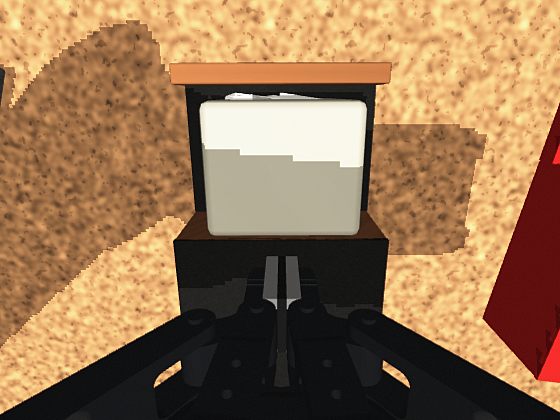

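Run:
```python
from h import *
import json
o=json.load(open('pics/w14.json'))
print(unproj('wrist',[(208,236),(360,236),(200,101),(368,101)],.108,o),unproj('wrist',[(174,240),(388,239)],.06,o),unproj('wrist',[(170,63),(391,63)],.04,o))
```

```text
[[0.52   0.2933 0.108 ]
 [0.5753 0.2933 0.108 ]
 [0.5203 0.3403 0.108 ]
 [0.5748 0.3404 0.108 ]] [[0.4918 0.2715 0.06  ]
 [0.6012 0.2721 0.06  ]] [[0.4918 0.3573 0.04  ]
 [0.6007 0.3574 0.04  ]]
```

Emit:
move_arm --increments '[[[0,0.5,0],0],[[0,1.0,-0.5],0],[[0,1.2,-1.8],0],[[0,1.2,-3.2],0],[[0,1.2,-4.4],0],[[0,1.2,-4.4],0]]' --gripper 85

```text
time_s: 21.52
position: [0.5503, 0.2141, 0.2658]
tool_rot: [[1.0, -0.003, 0.009], [-0.003, -1.0, 0.004], [0.009, -0.004, -1.0]]
force: [0.7, 0.3, -0.2]
finger_gap: 0.0848
```

```bash
python3 w.py w15;python3 -c "
from h import *
s=bot.get_image('scene')
cv2.imwrite('pics/s15.png',cv2.resize(s[90:240,280:440],None,fx=4,fy=4,interpolation=cv2.INTER_CUBIC))"
```

```text
21.525 [0.5503 0.2141 0.2658] 0.08476131523765792 [ 0.6738  0.3448 -0.1562] [ 0.01   0.054 -0.048  0.066 -0.018 -0.017  0.009]
```

View pics/w15.png

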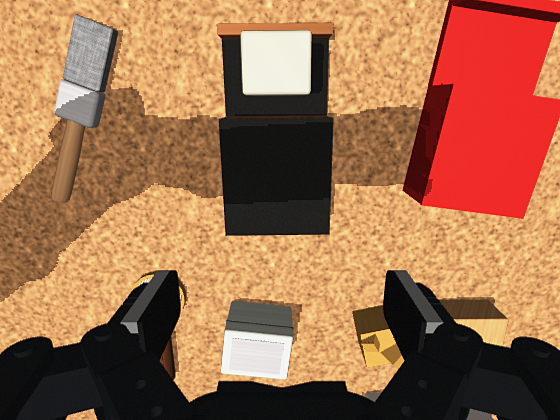

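View pics/s15.png

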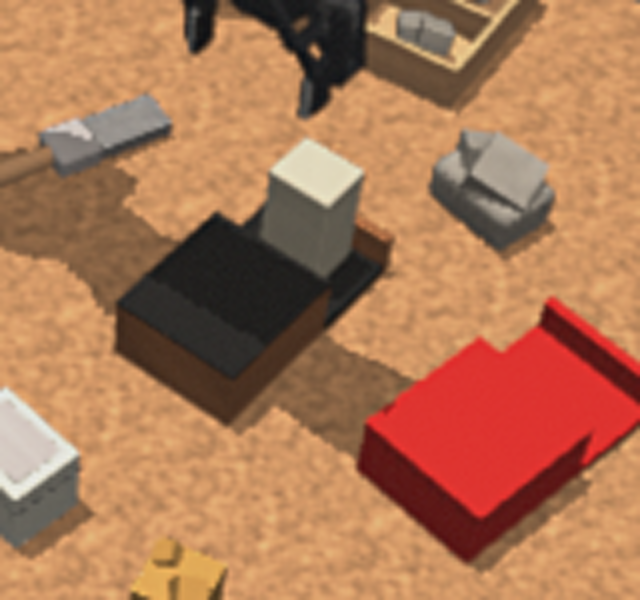

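```bash
python3 -c "
from h import *
inc([.49,0.0,.26],83.2)"
```

```text
from [0.5471 0.2145 0.2614] xang -0.11 -> [-1.417  5.366  0.029] turn -83.31
```

Emit:
move_arm --increments '[[[-0.15,0.6,0],-10],[[-0.3,1.2,0],-20],[[-0.5,1.8,0],-30],[[-0.65,2.4,0],-40],[[-0.8,3,0],-50],[[-1,3.6,0],-60],[[-1.1,4.3,0],-70],[[-1.3,5,0],-80],[[-1.4,5.37,0],-83.3],[[-1.4,5.37,0],-83.3]]'

```text
time_s: 22.88
position: [0.4894, -0.0005, 0.2592]
tool_rot: [[0.121, 0.993, -0.003], [0.993, -0.121, -0.001], [-0.001, -0.003, -1.0]]
force: [0.7, 1.2, -0.2]
finger_gap: 0.0851
```

Emit:
move_arm --increments '[[[0,0,0],0],[[0,0,0],0]]'

```text
time_s: 23.12
position: [0.4913, 0.0025, 0.26]
tool_rot: [[0.115, 0.993, -0.001], [0.993, -0.115, 0.0], [-0.0, -0.001, -1.0]]
force: [1.3, -0.2, 0.8]
finger_gap: 0.0851
```

```bash
python3 w.py w16; python3 -c "
import cv2
t=cv2.imread('pics/w16.png')
cv2.imwrite('pics/w16a.png',cv2.resize(t[130:290,190:390],None,fx=3.7,fy=3.7,interpolation=cv2.INTER_CUBIC))"
```

```text
23.125 [0.4913 0.0025 0.26  ] 0.08508183458546321 [ 1.3131 -0.239   0.7501] [-0.003 -0.003  0.001 -0.003  0.002  0.003  0.003]
```

View pics/w16a.png

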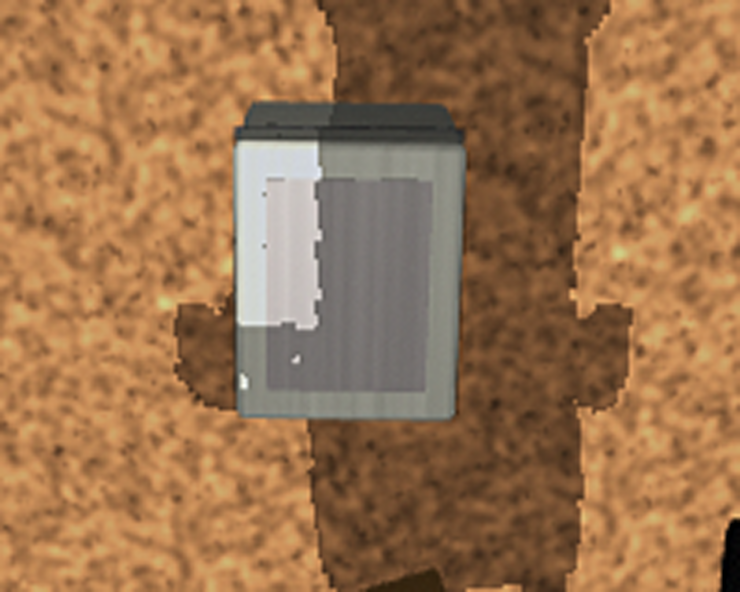

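Run:
```python
from h import *
import json
o=json.load(open('pics/w16.json'))
p,r=fit(box(.08,.062,.065),[('wrist',o,[0,1,2,3],crop([(457,419),(238,417),(234,138),(466,142)],3.7,(190,130)))],[.48,0,0]);print('tin',p,np.degrees(p[2])+90,r.round(1).tolist())
inc([p[0],p[1],.021],np.degrees(p[2])+90)
```

```text
tin [ 0.5202  0.0022 -0.1249] 82.84413314835385 [[0.2, 0.6], [-0.5, 0.7], [-0.6, -0.3], [0.8, -0.8]]
from [0.4914 0.0025 0.2601] xang 83.4 -> [0.077 0.719 5.978] turn 0.56
```

Emit:
move_arm --increments '[[[0.08,0.72,1.2],0.5],[[0.08,0.72,2.6],0.5],[[0.08,0.72,4.0],0.5],[[0.08,0.72,5.0],0.5],[[0.08,0.72,5.6],0.5],[[0.08,0.72,5.85],0.5],[[0.08,0.72,5.95],0.5],[[0.08,0.72,5.95],0.5]]'

```text
time_s: 24.18
position: [0.5209, 0.0015, 0.023]
tool_rot: [[0.125, 0.992, 0.001], [0.992, -0.125, 0.0], [0.0, 0.001, -1.0]]
force: [-0.3, 0.5, 0.2]
finger_gap: 0.0853
```

Emit:
move_arm --increments '[[[0,0,0],0],[[0,0,0],0],[[0,0,0],0],[[0,0,0],0],[[0,0,0],0],[[0,0,0],0],[[0,0,0],0],[[0,0,0],0]]' --gripper 50 --newtons 50

```text
time_s: 25.18
position: [0.521, 0.0013, 0.0234]
tool_rot: [[0.125, 0.992, 0.002], [0.992, -0.125, 0.0], [0.0, 0.002, -1.0]]
force: [-0.0, 1.5, 5.8]
finger_gap: 0.0612
```

Emit:
move_arm --increments '[[[0,0,-0.3],0],[[0,0,-1.0],0],[[0,0,-2.2],0],[[0,0,-3.2],0],[[0,0,-3.2],0],[[0,0,-3.2],0]]'

```text
time_s: 25.92
position: [0.519, 0.0017, 0.1497]
tool_rot: [[0.124, 0.992, -0.002], [0.992, -0.124, 0.0], [-0.0, -0.002, -1.0]]
force: [-0.5, 1.0, -2.7]
finger_gap: 0.0618
```

```bash
python3 w.py w17;python3 -c "
from h import *
inc([.484,-.225,.15],83.7)"
```

```text
25.925 [0.519  0.0017 0.1497] 0.06180809093128931 [-0.5193  0.998  -2.6942] [ 0.008  0.026 -0.008  0.011  0.001  0.001 -0.001]
from [0.5186 0.0016 0.1492] xang 82.85 -> [-5.729 -0.153 -0.018] turn -0.85
```

View pics/w17.png

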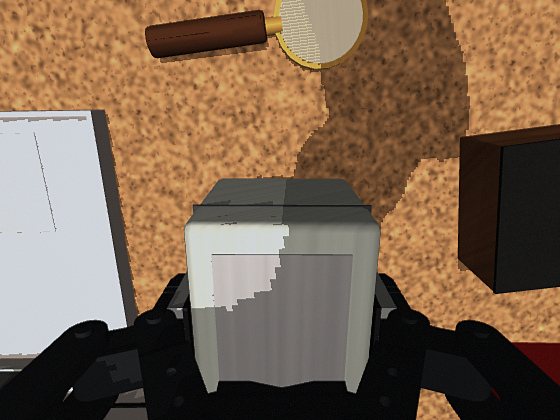

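Emit:
move_arm --increments '[[[-0.8,0,0],-0.8],[[-1.8,0,-0.1],-0.8],[[-2.4,0,-0.3],-0.8],[[-2.6,0,-0.5],-0.8],[[-2.6,0,-0.5],-0.8],[[-2.6,0,-0.5],-0.8]]'

```text
time_s: 26.72
position: [0.5072, -0.1001, 0.1698]
tool_rot: [[0.109, 0.994, -0.001], [0.994, -0.109, 0.001], [0.001, -0.001, -1.0]]
force: [-0.4, -0.1, -3.5]
finger_gap: 0.0611
```

```bash
python3 w.py w18;python3 -c "
import cv2
t=cv2.imread('pics/w18.png')
cv2.imwrite('pics/w18a.png',cv2.resize(t[80:300,60:300],None,fx=2.7,fy=2.7,interpolation=cv2.INTER_CUBIC))"
```

```text
26.725 [ 0.5072 -0.1001  0.1698] 0.06112933152096316 [-0.4387 -0.1486 -3.4738] [-0.007 -0.002  0.    -0.001  0.004  0.003  0.   ]
```

View pics/w18.png

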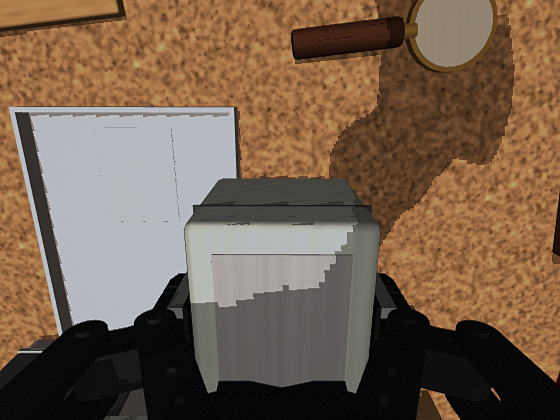

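View pics/w18a.png

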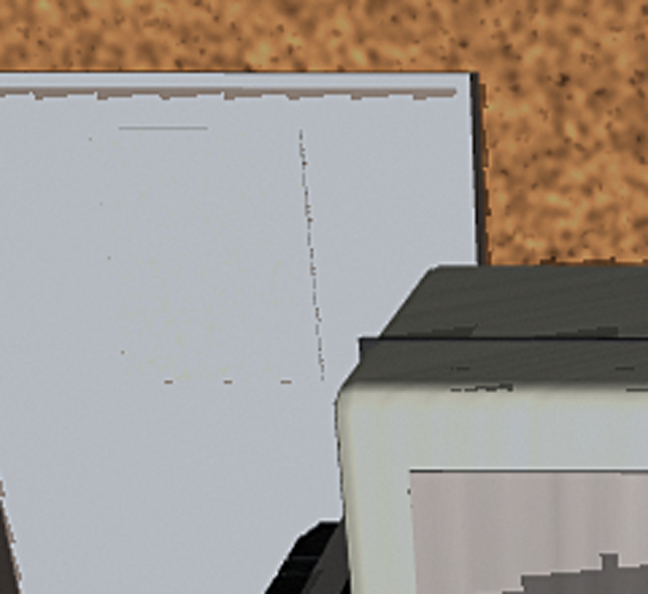

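Run:
```python
from h import *
import json
o=json.load(open('pics/w18.json'))
b=lambda p:crop(p,2.7,(60,80))
M=box(.084,.066,.006)+[[-.059,.089,.022],[-.059,-.089,.022]]
A=('wrist',o,[0,1,2,3],b([(322.5,382),(127.5,382),(88.5,128),(300,128.5)]))
B=('wrist',o,[4],b([(476,73)]));C=('wrist',o,[5],np.array([[10,107]]))
for ob in([A],[B,C],[A,B,C]):
  p,r=fit(M,ob,[.48,-.23,0]);print(p,np.degrees(p[2])+90,r.round(1).tolist())
# held tin pose
px=[(187,226),(379,226)]
```

```text
[ 0.4841 -0.2249 -0.1113] 83.62468390193905 [[-0.3, -0.4], [0.2, -0.5], [0.3, 0.4], [-0.3, 0.3]]
[ 0.4839 -0.2229 -0.1088] 83.76571678179592 [[-0.5, 0.0], [0.5, -0.1]]
[ 0.484  -0.2242 -0.1134] 83.50447476485245 [[0.3, -0.5], [0.8, -0.7], [1.1, 0.1], [0.6, 0.2], [-1.8, 0.9], [-0.8, -0.3]]
```

Run:
```python
from h import *
inc([.4848,-.2254,.12],83.65)
inc([.4848,-.2254,.0325],83.65)
```

```text
from [ 0.5072 -0.1001  0.1698] xang 83.77 -> [-3.177 -0.216  1.243] turn 0.12
from [ 0.5072 -0.1001  0.1698] xang 83.77 -> [-3.179 -0.213  3.43 ] turn 0.12
```

Emit:
move_arm --increments '[[[-0.8,-0.05,0],0.1],[[-2,-0.1,0],0.1],[[-2.9,-0.2,0],0.1],[[-3.18,-0.21,0.2],0.1],[[-3.18,-0.21,0.8],0.1],[[-3.18,-0.21,1.6],0.1],[[-3.18,-0.21,2.3],0.1],[[-3.18,-0.21,2.8],0.1],[[-3.18,-0.21,2.8],0.1],[[-3.18,-0.21,2.8],0.1]]'

```text
time_s: 28.02
position: [0.4856, -0.2266, 0.0586]
tool_rot: [[0.111, 0.994, 0.001], [0.994, -0.111, 0.0], [0.0, 0.001, -1.0]]
force: [-0.3, -0.3, -4.2]
finger_gap: 0.0611
```

```bash
python3 w.py w19
python3 - <<'E'
from h import *
inc([.4848,-.2254,.0315],83.65)
E
```

```text
28.025 [ 0.4856 -0.2266  0.0586] 0.061124418407256284 [-0.3072 -0.3262 -4.1908] [ 0.001 -0.016  0.009 -0.004 -0.    -0.003  0.001]
from [ 0.4858 -0.2269  0.059 ] xang 83.58 -> [ 0.035 -0.029  0.688] turn -0.07
```

View pics/w19.png

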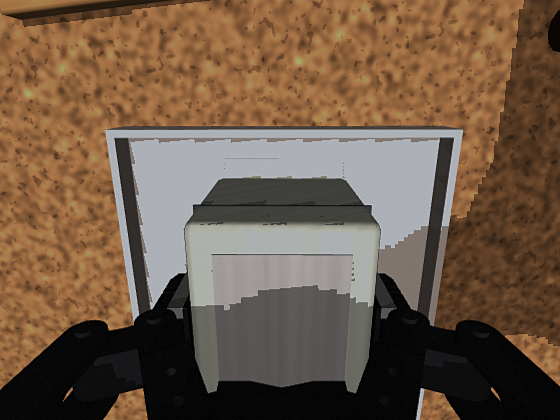

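Emit:
move_arm --increments '[[[0.03,-0.03,0.3],-0.1],[[0.03,-0.03,0.5],-0.1],[[0.03,-0.03,0.6],-0.1],[[0.03,-0.03,0.65],-0.1],[[0.03,-0.03,0.69],-0.1],[[0.03,-0.03,0.69],-0.1],[[0.03,-0.03,0.69],-0.1]]'

```text
time_s: 28.95
position: [0.4839, -0.226, 0.0309]
tool_rot: [[0.111, 0.994, 0.0], [0.994, -0.111, -0.0], [-0.0, 0.0, -1.0]]
force: [-0.1, 0.1, -4.3]
finger_gap: 0.0615
```

```bash
python3 w.py w20; python3 -c "
import cv2
t=cv2.imread('pics/w20.png')
cv2.imwrite('pics/w20a.png',cv2.resize(t[120:280,90:480],None,fx=2,fy=2,interpolation=cv2.INTER_CUBIC))"
```

```text
28.95 [ 0.4839 -0.226   0.0309] 0.06154054004226443 [-0.0795  0.0922 -4.2827] [ 0.001 -0.002  0.    -0.001 -0.002  0.002 -0.001]
```

View pics/w20a.png

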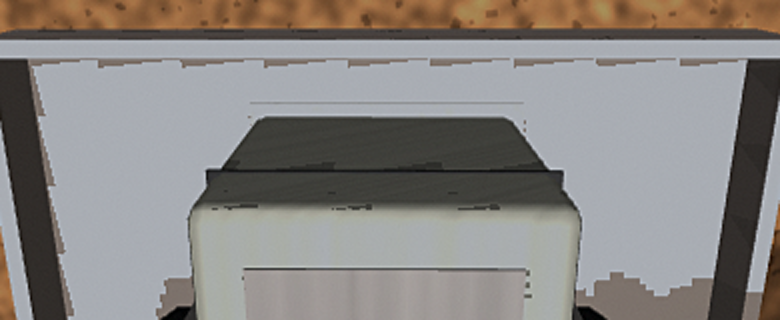

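Run:
```python
from h import *
import json
o=json.load(open('pics/w20.json'))
b=lambda p:crop(p,2,(90,120))
H=np.array([.484,-.2249]);y=-.1113;R=np.array([[np.cos(y),-np.sin(y)],[np.sin(y),np.cos(y)]])
for z,p in((.006,[(250,102),(525,102)]),(.0075,[(257,117),(513,117)]),(.072,[(190,210),(580,210)]),(.022,[(0,35),(778,35)])):
  w=unproj('wrist',b(p),z,o);print(z,w[:,:2].tolist(),((w[:,:2]-H)@R).round(4).tolist())
```

```text
0.006 [[0.4381654396730117, -0.2527349817519007], [0.4455595798227636, -0.18677678348713816]] [[-0.0425, -0.0328], [-0.0424, 0.0336]]
0.0075 [[0.4417000803612925, -0.2513552439664787], [0.4485663590959714, -0.19010636985666624]] [[-0.0391, -0.031], [-0.0391, 0.0306]]
0.072 [[0.4416639397937259, -0.250661313013703], [0.4483441633849056, -0.19107604413846313]] [[-0.0392, -0.0303], [-0.0392, 0.0297]]
0.022 [[0.4150485463172281, -0.2996350505132474], [0.4334444095775084, -0.13553059682959961]] [[-0.0602, -0.0819], [-0.0602, 0.0832]]
```

Emit:
move_arm --increments '[[[0.015,-0.025,0],0],[[0.015,-0.025,0.02],0],[[0.015,-0.025,0.04],0],[[0.015,-0.025,0.05],0],[[0.015,-0.025,0.05],0]]'

```text
time_s: 29.62
position: [0.4828, -0.2252, 0.0294]
tool_rot: [[0.111, 0.994, 0.0], [0.994, -0.111, 0.0], [0.0, 0.0, -1.0]]
force: [-1.9, 1.4, 5.2]
finger_gap: 0.0615
```

Contact at z = 0.0294, as predicted. Releasing.

Emit:
move_arm --increments '[[[0,0,0],0],[[0,0,0],0],[[0,0,0],0],[[0,0,-0.2],0],[[0,0,-1.0],0],[[0,0,-2.3],0],[[0,-0.3,-3.6],0],[[0,-0.6,-5.0],0],[[0,-1,-5.8],0],[[0,-1,-5.8],0]]' --gripper 85

```text
time_s: 30.88
position: [0.4433, -0.2215, 0.2636]
tool_rot: [[0.112, 0.994, 0.006], [0.994, -0.112, -0.001], [-0.0, 0.006, -1.0]]
force: [0.5, -0.1, 0.0]
finger_gap: 0.0845
```

Emit:
move_arm --increments '[[[0,0,0],0]]'

```text
time_s: 31.0
position: [0.443, -0.2204, 0.2604]
tool_rot: [[0.111, 0.994, -0.0], [0.994, -0.111, 0.0], [0.0, -0.0, -1.0]]
force: [0.0, 0.6, 0.6]
finger_gap: 0.0848
```

```bash
python3 w.py w21; python3 -c "
from h import *
t=cv2.imread('pics/w21.png')
cv2.imwrite('pics/w21a.png',cv2.resize(t[130:290,190:390],None,fx=3.7,fy=3.7,interpolation=cv2.INTER_CUBIC))
cv2.imwrite('pics/s21.png',bot.get_image('scene'));cv2.imwrite('pics/t21.png',bot.get_image('top'))"
```

```text
31.0 [ 0.443  -0.2204  0.2604] 0.08482285364668352 [0.0076 0.6361 0.5733] [ 0.004  0.028 -0.01   0.005  0.003  0.001 -0.   ]
```

View pics/w21a.png

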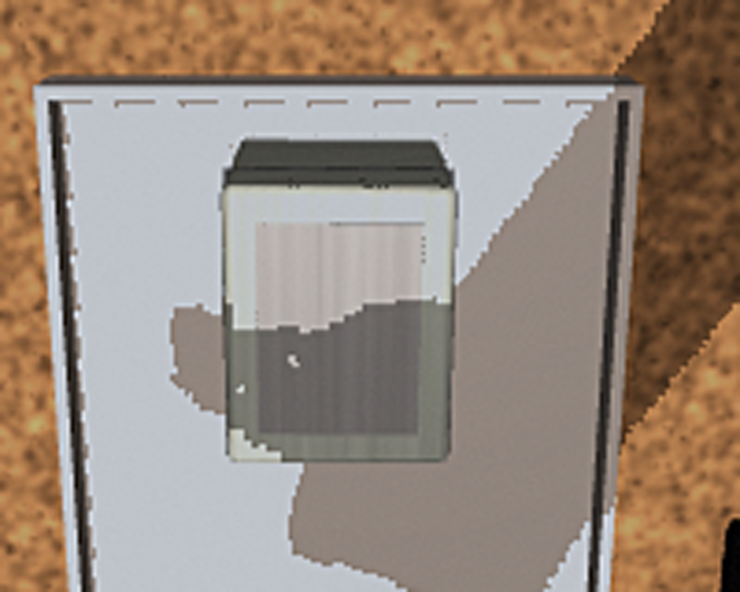

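View pics/s21.png

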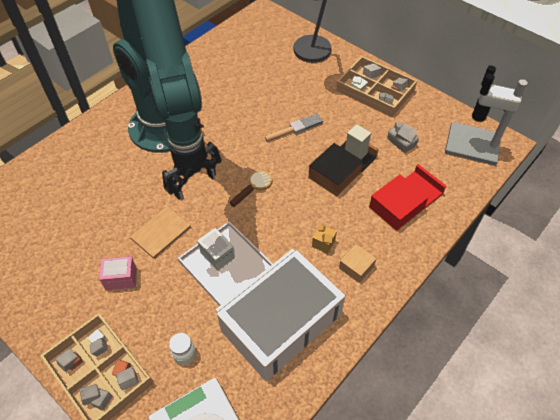

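View pics/t21.png

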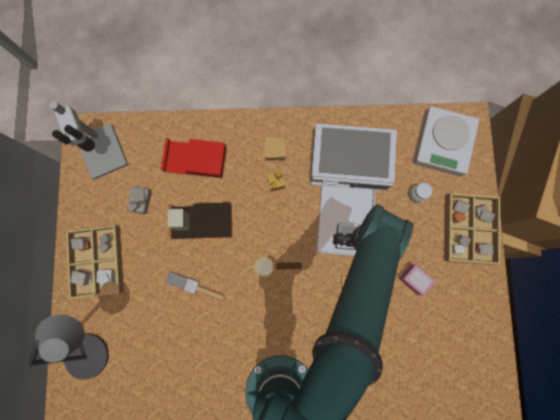

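Run:
```python
from h import *
import json
o=json.load(open('pics/w21.json'))
b=lambda p:crop(p,3.7,(190,130))
p,r=fit(box(.08,.062,.071),[('wrist',o,[0,1,2,3],b([(449,461),(229,461),(224,187),(456,187)]))],[.48,-.2,0]);print('tin',p,r.round(1).tolist())
p,r=fit([[-.059,.089,.022],[-.059,-.089,.022]],[('wrist',o,[0,1],b([(644,87),(35,87)]))],[.48,-.23,0]);print('home',p,r.round(1).tolist())
print(unproj('wrist',b([(232,136),(453,136)]),.006,o))
```

```text
tin [ 0.4826 -0.2242 -0.1135] [[0.4, 1.1], [-0.3, 0.9], [-0.9, -0.9], [0.8, -0.8]]
home [ 0.484  -0.2243 -0.1113] [[0.1, 0.0], [-0.1, 0.0]]
[[ 0.4391 -0.2525  0.006 ]
 [ 0.4467 -0.185   0.006 ]]
```

```bash
python3 -c "
from workcell import bot
print(bot.close_job())"
```

```text
the job is handed in; nothing more can be done
None
```

The job is handed in after about 31 s of robot time, all steps done in the order asked. No verdict was reported, and I took no pictures during the second after hand-in.

- **Tin out:** I gripped the tin across its 62 mm, lifted it out of the tray and stood it upright on the bench. It came down a little hard: the wrist force read 42 N for a moment, with the tin in the fingers.
- **Gypsum:** I laid the block flat on the wooden stand's upper deck and let go. I then pushed it over the step with the closed fingers. It tipped and leaned on the edge, and a second light push stood it up.
- **Last check of the gypsum:** its top face measured about 55 x 47 mm at a height of 108 mm, at y 0.293 to 0.340. The step is at 0.272 and the fence at about 0.348. The robot was no longer touching it.
- **Tin back:** I lowered the tin upright onto its paper mark and released it.
- **Last check of the tin:** against the mark's place worked out from the tray rim, it sat about 1.4 mm short along the tray, 0.1 mm across, and 0.1° off in angle. The mark's own edge put it about 1–2 mm short. The camera calibration is only good to about 2 mm.
- **Other things:** in the final scene and top pictures I saw no other thing moved. The notebook was hidden by the arm in the top picture, but the scene picture shows it in place.

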